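# Hold the reference tile flush on the tilted window of a colour meter

## Task

The fish colour meter needs its reference reading: take hold of the tab at one edge of the caddy's loose lid, tip that edge up while the opposite edge stays down on the rim, then lift the lid off and lay it flat on the open bench the right way up. Take the white tile out of the caddy by its black rib and hold its white face flush against the meter's sloped metal window plate, centred and square on it, pressing it in firmly but gently, and finish while still holding it pressed there. Leave everything else on the bench where it is.

Things in the scene. Friction and masses are not known exactly. Their poses are not given: they have to be found in the camera images.
- caddy: White open-topped plastic box, 130 (its x) x 110 (its y) x 65 mm high, walls and floor 4 mm, fixed to the bench. Origin: centre of its underside, z up. The lid lies on its rim and the tile lies in it.
- lid: Loose grey lid, 0.1-0.2 kg: plate 138 (x) x 118 (y) x 5 mm, its underside 6 mm over the origin; under it a lip 6 mm deep, 114 x 94 outside, 4 mm inside the caddy's walls; upright tab at the -x edge. Origin: centre of the lip's lower edge, z up; closed, it is 59 mm over the caddy's origin, same axes. On the bench it stands on its lip, origin at bench height.
- lid_tab (a point): Point on the lid's upright tab where to grip it: in the lid's frame (-50, 0, 34) mm. The tab is 32 mm long (x), 10 mm thick (y), and rises 34 mm above the plate's top, i.e. from 11 to 45 mm over the lid's origin; pinch it across its thickness, along the lid's y.
- lid_back (a point): Middle of the lower side of the plate's edge opposite the tab, (69, 0, 6) mm in the lid's frame: the edge that stays down on the caddy's rim while the tab edge is tipped up.
- tile: Loose white plate 60 (x) x 48 (y) x 6 mm, 0.1 kg, with a black grip rib standing on its back centre, 36 (x) x 12 thick (y) x 40 high: pinch it across its thickness. Origin: centre of the white measuring face, z from there towards the rib's top (46). Starts face down on the caddy floor (4 mm over the caddy's origin), up to 10 mm off centre, turned up to 0.25 rad.
- meter: Colour meter fixed on the bench: base 170 x 170 x 30 mm, cheeks 89 high and 126 apart along its y, between them a black head on a pivot along y at (0, 0, 75) mm. Origin: centre of its underside, z up. The head leans 0.25 to 0.55 rad, each time differently, its face looking up and towards the meter's -x; clamped, it does not turn under a push.
- window: Aluminium window plate on the meter's head, 78 (x) x 72 (y) x 14 mm, with a dark pane 30 x 24 in the middle. Origin: centre of its outer face; z is the face's outward normal, y the meter's y, +x runs up the slope. Face 42 mm from the pivot, about 115 over the bench. Sprung along its normal: starts to give at 4 N, 2 N more per mm, stop at 6 mm (16 N).
- spray: Bystander, not to be disturbed: white closed bottle with a green cap, 60 mm diameter, 170 tall.
- beaker: Bystander, not to be disturbed: open steel cup, 72 mm diameter, 85 tall.
- jar: Bystander, not to be disturbed: closed glass jar, 64 mm diameter, 80 tall.
- brush: Bystander, not to be disturbed: hand brush lying on the bench.
- tape: Bystander, not to be disturbed: cardboard-coloured ring (tape roll), 90 mm diameter, 25 tall, lying flat.
- labels: Bystander, not to be disturbed: paper-coloured block (label pack), 100 x 70 x 30 mm.
- scraper: Bystander, not to be disturbed: spatula lying on the bench.
Mind the look-alikes: they are no part of the job. What is shaped like the caddy but blue is not meant. Leave any orange look-alike of the lid alone.

How it is judged:
By the outcome, as a careful person would: the job done as asked, in the order asked, and still so for the second after the job is handed in, while the arm keeps its last pose, push and grip.
It also fails if it takes over 64 s, if anything falls off the work surface, if the arm or the gripper's body presses on something with over 40 N, if the wrist force passes 120 N, or if a joint passes its speed limit or range.

## Robot

A 6-joint arm with a two-finger parallel gripper is mounted at the origin on the work surface. World frame = base frame: x ahead of the robot, y to its left, z up, the work surface at z = 0. Lengths are in m, angles in rad, forces in N, time in s.
With the tool pointing down it reaches from about 0.25 to 0.725 m from the base axis. Payload 4 kg.
Tool frame: the origin (TCP) lies between the finger pads; the fingertips stand 25 mm ahead of it and the grasp point (between the pads) lies 6 mm ahead of it; z points along the fingers, y is the line along which they close (so a half turn about z gives the same grasp; the last joint's range is limited). The gripper opens to 85 mm and grips with 20 to 120 N. Pads are 22 mm wide; open, the fingers measure 114 mm over their backs; the gripper's body (76 mm by 85 mm) begins 54 mm behind the grasp point. The pads swing forward as they close: fully open they stand 13 mm farther back than shut.
Start: joints at [-1.319, 0.241, 0.005, 1.335, 0, 1.571], TCP at [0.125, -0.484, 0.256] pointing down, gripper open.
Joint ranges: [-2.72, 2.72], [-1.05, 1.87], [-1.09, 1.28], [-1.99, 2.15], [-1.42, 1.44], [-3.14, 3.14]. Speed limits (rad/s): [2.79, 2.79, 3.14, 3.14, 3.14, 3.14].

## Interface

Orientations are given as a unit quaternion [x, y, z, w].
In Python, from workcell import bot gives the robot as it stands. The module is installed in compiled form; this text tells all that it offers.
- The arm moves only by the shell command python3 -m pendant 'ROWS'. ROWS is JSON, one flat list of numbers, 7 for each row, row after row: the shift along the tool's x, y, z normalised to -1 to 1, where 1 is 0.5 m, then the turn, a rotation vector about the tool's x, y, z normalised to -1 to 1, where 1 is 180 degrees, then the opening, from 0 (shut) to 1 (fully open). In form: [tx, ty, tz, ax, ay, az, fingers, tx, ty, tz, ax, ay, az, fingers, ...]. A call has exactly 10 rows; each row is the pose to reach, as a shift and turn from the pose commanded when the call began, along the tool's axes at that moment, turning the shorter way round; what a row does not reach only later rows make up. A row lasts 1/12 s, in which the tool goes at most 41.7 mm and 7.16 degrees, less where a joint would pass 70% of its speed; a pose out of reach is approached as far as the arm can. A call with a number of a shift or a turn outside -1 to 1 is refused whole. A call with a gripper value outside its range is refused whole. The fingers move at their own pace and stop on an object; the grip force is fixed at half the most. Time passes only in rows, so rows that repeat a pose let the fingers close, or fill a call up. It gives the time, the measured TCP pose, the force, the opening and the grip force at its end, in the units of the state.
- bot.get_obs(): the state, without advancing time (a new reading comes with each control period).
- bot.camera(name): name is "scene" or "top"; returns a dict with "pixels" (480x640x3 uint8, red, green, blue), "mtx" (3x3 intrinsics, pixels), "k1" (the pictures are not rectified: a ray, as slopes to the right and down, at radius r is drawn at 1 + k1 r^2 times it, then the intrinsics apply), "cam_to_world" (4x4, takes a point from camera to world coordinates). Camera axes: x right, y up, looking along -z (the intrinsics and any distortion apply to the point x, -y, -z); pixel columns grow to the right and rows downward; lengths in m; the calibration is good to about 2 mm. A picture is of the moment at which its call begins. There is no depth.
- bot.job_done(): hands the job in; it is judged then, once.
The state is a dict: "clock": time; "joint_pos": joint angles; "joint_vel": joint speeds; "tau": joint torques, N m; "eef_pos": TCP position; "tool_rot": TCP orientation; "ft_force": force on the tool from outside, world axes, zero at the start; "ft_torque": the same for the moment, N m; "grip_width": finger opening in m; "grasp_force": force on a finger pad.
Only numpy, scipy, OpenCV 4.12 (cv2) and the standard library are available. Lean on these libraries where they do the work, as an engineer would, in place of code of your own. Each camera call takes 0.05 s, during which the arm holds its last target. There are 200 camera calls.

## Working session

There is one attempt and no reset: what is moved stays moved. The work goes in short steps, Python scripts to look and compute and a shell command to move; the robot and the scene stay as the last step left them, time stands still between calls to the robot, and variables do not carry over. Pictures are saved under pics/ and viewed, at most 10 in all, crops included, and the job is handed in when it is done.

```bash
mkdir -p pics; cat > h.py <<'E'
import numpy as np, cv2
from workcell import bot
from scipy.spatial.transform import Rotation as R
def cam(n):
    c=bot.camera(n); return c
def rays(c,uv):
    uv=np.atleast_2d(np.array(uv,float)); K=np.array(c["mtx"]); k=c["k1"]
    d=cv2.undistortPoints(uv.reshape(-1,1,2),K,np.array([k,0,0,0,0.])).reshape(-1,2)
    T=np.array(c["cam_to_world"]); v=np.c_[d[:,0],-d[:,1],-np.ones(len(d))]@T[:3,:3].T
    return T[:3,3],v
def plane(c,uv,z):
    o,v=rays(c,uv); return o+v*((z-o[2])/v[:,2])[:,None]
def proj(c,P):
    T=np.array(c["cam_to_world"]); p=(np.atleast_2d(P)-T[:3,3])@T[:3,:3]
    s=np.c_[p[:,0]/-p[:,2],-p[:,1]/-p[:,2]]; r2=(s**2).sum(1,keepdims=True); s=s*(1+c["k1"]*r2)
    K=np.array(c["mtx"]); return np.c_[K[0,0]*s[:,0]+K[0,2],K[1,1]*s[:,1]+K[1,2]]
def save(c,f,box=None,s=1):
    im=c["pixels"][:,:,::-1]
    if box: im=im[box[1]:box[3],box[0]:box[2]]
    cv2.imwrite("pics/"+f,cv2.resize(im,None,fx=s,fy=s,interpolation=cv2.INTER_CUBIC))
def tri(c1,p1,c2,p2):
    o1,v1=rays(c1,p1);o2,v2=rays(c2,p2);a=v1[0]/np.linalg.norm(v1[0]);b=v2[0]/np.linalg.norm(v2[0])
    s=np.linalg.lstsq(np.c_[a,-b],o2-o1,rcond=None)[0];A=o1+s[0]*a;B=o2+s[1]*b
    return (A+B)/2,np.linalg.norm(A-B)
def go(pos,Rm):
    "rows needed from current measured pose to reach target pose"
    o=bot.get_obs();R0=R.from_quat(o["tool_rot"]).as_matrix()
    return np.round(np.r_[R0.T@(np.array(pos)-o["eef_pos"])/0.5,R.from_matrix(R0.T@Rm).as_rotvec()/np.pi],4)
E
python3 - <<'E'
from h import *
for n in("scene","top"):
    c=cam(n);save(c,n+"0.png");print(n,c["mtx"],c["k1"],np.round(c["cam_to_world"],3))
o=bot.get_obs();print(o)
E
```

```text
scene [[457.79571286   0.         319.71883236]
 [  0.         457.79571286 236.7211566 ]
 [  0.           0.           1.        ]] -0.07668961305180302 [[-0.14  -0.714  0.686  1.372]
 [ 0.99  -0.099  0.099  0.102]
 [-0.002  0.693  0.72   0.953]
 [ 0.     0.     0.     1.   ]]
top [[576.41081191   0.         313.77570848]
 [  0.         576.41081191 236.65825198]
 [  0.           0.           1.        ]] -0.005280528582296356 [[ 6.000e-03  9.880e-01 -1.550e-01  3.430e-01]
 [-1.000e+00  1.000e-02  2.400e-02 -1.000e-03]
 [ 2.500e-02  1.550e-01  9.880e-01  1.585e+00]
 [ 0.000e+00  0.000e+00  0.000e+00  1.000e+00]]
{'clock': 0.1, 'joint_pos': array([-1.31901092e+00,  2.41307490e-01,  3.84677395e-03,  1.33520621e+00,
        1.98678302e-05,  1.57077847e+00]), 'joint_vel': array([ 0.00017872, -0.00192496,  0.00317089,  0.00178061, -0.00239687,
        0.00064697]), 'tau': array([-9.97885545e-04, -3.73138618e+01,  2.53009415e+01,  1.08584701e-02,
        7.33774129e-06, -1.95236578e-05]), 'eef_pos': array([ 0.12444076, -0.48372269,  0.25551235]), 'tool_rot': array([ 9.92084421e-01,  1.25569212e-01, -1.07572993e-04, -9.29145632e-04]), 'ft_force': array([-0.15745221, -0.11632733,  0.57603456]), 'ft_torque': array([0.02668176, 0.00047028, 0.01996902]), 'grasp_force': 0.0, 'grip_width': 0.08523038625164074}
```

View pics/scene0.png

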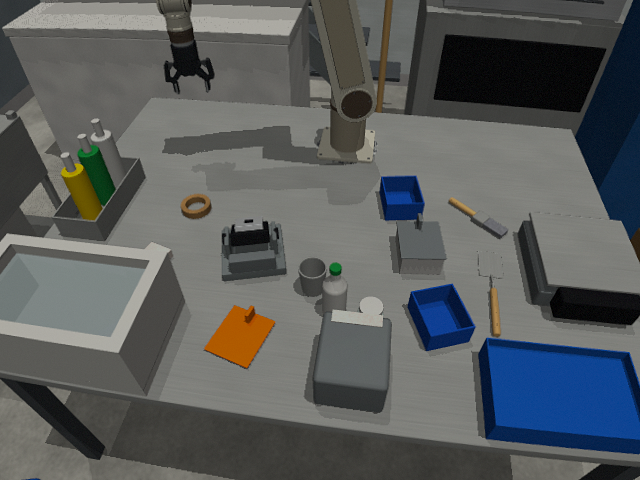

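View pics/top0.png

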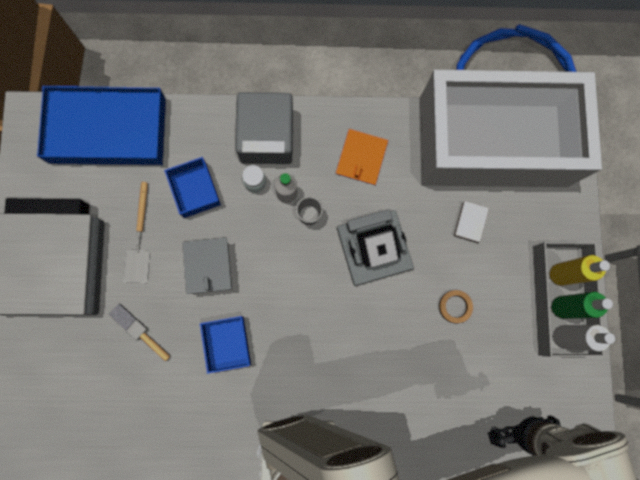

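The scene view shows the grey lid, tab up, at (420,245), the meter at (252,248) with its head turned towards the robot, the beaker at (313,276) and the spray at (335,290). In the top view the lid is at (207,265) with its tab at (208,284), and the window plate is at (380,248) with its pane at (381,249).

Lookalikes in the top view: blue boxes at (193,187) and (226,344), and the orange lid at (362,157). The grey lid on a white box at (207,265) fits the description. I'll confirm it with an enlarged crop.

```bash
python3 - <<'E'
from h import *
c=cam("top"); a=c["pixels"][225:305,170:250,::-1];b=c["pixels"][205:285,340:420,::-1]
d=cam("scene");e=d["pixels"][205:285,380:460,::-1];f=d["pixels"][205:285,215:295,::-1]
big=lambda i:cv2.resize(i,(380,300) if 0 else (300,300),interpolation=cv2.INTER_CUBIC)
cv2.imwrite("pics/crop1.png",np.vstack([np.hstack([big(a),big(b)]),np.hstack([big(e),big(f)])]))
E
```

```text
(no output)
```

View pics/crop1.png

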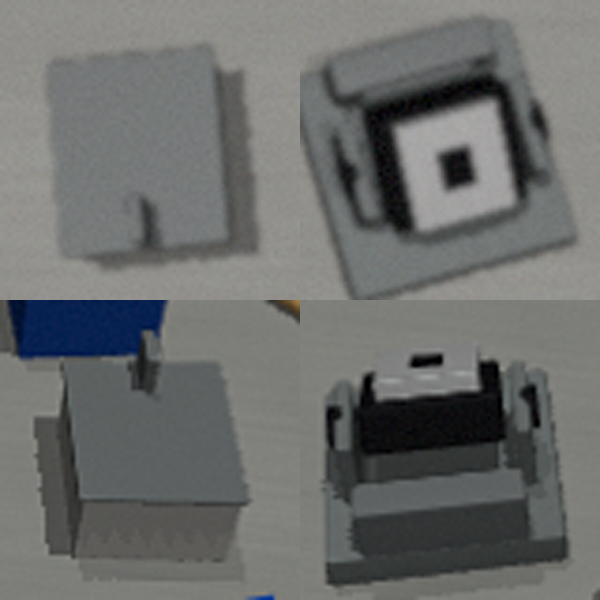

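The crop confirms it: a whitish box with a grey lid, tab towards the robot at about (208,284). The window plate's pane is clearly visible at (382,249). Next I'll magnify the window in both views to measure its lean.

```bash
python3 - <<'E'
from h import *
c=cam("top");d=cam("scene")
a=c["pixels"][228:270,358:400,::-1];f=d["pixels"][210:252,230:272,::-1]
big=lambda i:cv2.resize(i,(400,400),interpolation=cv2.INTER_CUBIC)
cv2.imwrite("pics/crop2.png",np.hstack([big(a),big(f)]))
g=cv2.cvtColor(c["pixels"],cv2.COLOR_RGB2GRAY)
m=np.zeros_like(g);m[228:270,358:400]=(g[228:270,358:400]>150);
ct=max(cv2.findContours(m,0,1)[0],key=cv2.contourArea)
print(cv2.minAreaRect(ct),cv2.contourArea(ct),cv2.approxPolyDP(ct,4,True).reshape(-1,2).tolist())
lid=[(183.3,241.5),(226,237.5),(231.3,289.5),(186.5,293.5)]
L=cv2.cornerSubPix(g,np.array(lid,np.float32).reshape(-1,1,2),(3,3),(-1,-1),(3,50,.01)).reshape(-1,2)
print(L)
for q in(np.array(lid),L):
    P=plane(c,q,.070);print(P.round(4),P.mean(0).round(4),[np.linalg.norm(P[i]-P[i-1]).round(4) for i in range(4)])
    v=(P[0]+P[1]-P[2]-P[3]);w=P[0]+P[3]-P[1]-P[2];print("yaw",np.arctan2(v[1],v[0]),np.arctan2(-w[0],w[1]))
# tab top in both
print("tab",tri(c,(170+137/3.75,225+197/3.75),d,(380+149/3.75,205+32/3.75)))
E
```

```text
((381.3236083984375, 248.7941436767578), (26.92145347595215, 25.951311111450195), 75.96376037597656) 627.5 [[390, 233], [367, 240], [372, 264], [395, 258]]
[[182.8865  240.77351]
 [226.15916 236.21736]
 [231.96504 292.4724 ]
 [186.21179 293.5934 ]]
[[0.5642 0.3075 0.07  ]
 [0.576  0.1954 0.07  ]
 [0.4386 0.1776 0.07  ]
 [0.4273 0.2937 0.07  ]] [0.5015 0.2435 0.07  ] [np.float64(0.1376), np.float64(0.1128), np.float64(0.1385), np.float64(0.1167)]
yaw 0.1149269591384454 0.10067005595770845
[[0.5661 0.3087 0.07  ]
 [0.5794 0.1951 0.07  ]
 [0.4308 0.1756 0.07  ]
 [0.4271 0.2944 0.07  ]] [0.5008 0.2434 0.07  ] [np.float64(0.1398), np.float64(0.1144), np.float64(0.1498), np.float64(0.1189)]
yaw 0.11668550277025655 0.07338011223008192
tab (array([0.46464393, 0.23599162, 0.12707553]), np.float64(0.004094940953665381))
```

View pics/crop2.png

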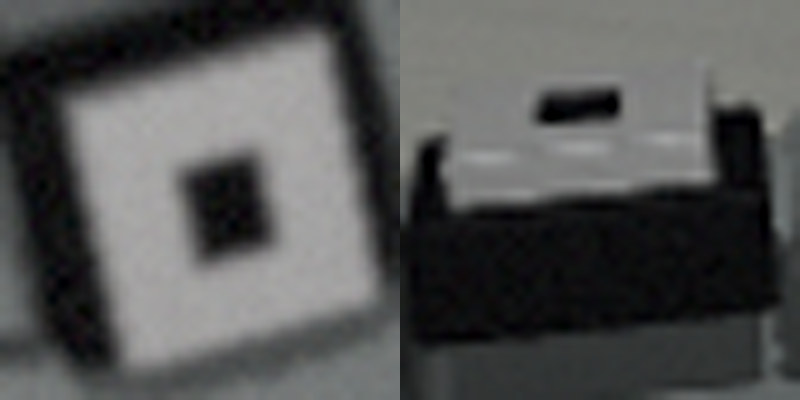

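```bash
python3 - <<'E'
from h import *
c=cam("top");d=cam("scene");s=42/400
t=lambda u,v:(358+u*s-.5,228+v*s-.5); q=lambda u,v:(230+(u-400)*s-.5,210+v*s-.5)
T=dict(TL=(65,98),TR=(327,30),BR=(378,295),BL=(120,370),pane=(227,210))
S=dict(TL=(713,135),TR=(447,152),pane=(579,106))
P={}
for k in S:
    P[k],e=tri(c,t(*T[k]),d,q(*S[k]));print(k,P[k].round(4),round(e,4))
up=(P["TL"]+P["TR"])/2;v=up-P["pane"];print("slope",np.arctan2(v[2],np.hypot(*v[:2])),np.linalg.norm(v))
# from top alone: for each theta, window plane through centre; compare sizes
for th in np.arange(.25,.56,.05):
    zc=.075+.042*np.cos(th);h=.039*np.sin(th)
    a=plane(c,[t(*T["TL"]),t(*T["TR"])],zc+h);b=plane(c,[t(*T["BL"]),t(*T["BR"])],zc-h);m=plane(c,t(*T["pane"]),zc)[0]
    x=(a.mean(0)-b.mean(0));y=(a[0]-a[1]+b[0]-b[1])/2
    ps=proj(d,np.r_[a,[m]])
    print(round(th,2),"len",np.linalg.norm(x).round(4),np.linalg.norm(y).round(4),"yaw",np.arctan2(x[1],x[0]).round(3),np.arctan2(-y[0],y[1]).round(3),"c",((a.mean(0)+b.mean(0))/2).round(4),m.round(4),"scene res",(ps-np.array([q(*S[k]) for k in("TL","TR","pane")])).round(1).tolist())
E
```

```text
TL [ 0.5681 -0.1632  0.1362] 0.0028
TR [ 0.5866 -0.2325  0.1386] 0.0049
pane [ 0.5411 -0.2094  0.115 ] 0.0027
slope 0.5327101024325074 0.04414399818573938
0.25 len 0.075 0.0737 yaw 0.226 0.277 c [ 0.5444 -0.2095  0.1157] [ 0.5413 -0.2106  0.1157] scene res [[-1.3, 3.4], [-2.3, 4.2], [-1.0, -0.2]]
0.3 len 0.0757 0.0738 yaw 0.235 0.277 c [ 0.5445 -0.2096  0.1151] [ 0.5414 -0.2107  0.1151] scene res [[-1.3, 3.0], [-2.2, 3.8], [-1.0, -0.1]]
0.35 len 0.0766 0.0738 yaw 0.244 0.277 c [ 0.5445 -0.2097  0.1145] [ 0.5415 -0.2108  0.1145] scene res [[-1.3, 2.6], [-2.2, 3.4], [-1.0, 0.1]]
0.4 len 0.0776 0.0738 yaw 0.252 0.277 c [ 0.5446 -0.2098  0.1137] [ 0.5416 -0.2109  0.1137] scene res [[-1.3, 2.3], [-2.2, 3.1], [-1.1, 0.4]]
0.45 len 0.0788 0.0739 yaw 0.261 0.277 c [ 0.5447 -0.21    0.1128] [ 0.5417 -0.211   0.1128] scene res [[-1.3, 2.0], [-2.2, 2.8], [-1.1, 0.6]]
0.5 len 0.0801 0.0739 yaw 0.269 0.277 c [ 0.5447 -0.2101  0.1119] [ 0.5419 -0.2112  0.1119] scene res [[-1.2, 1.8], [-2.1, 2.6], [-1.1, 0.9]]
0.55 len 0.0815 0.074 yaw 0.278 0.278 c [ 0.5449 -0.2103  0.1108] [ 0.542  -0.2113  0.1108] scene res [[-1.2, 1.6], [-2.1, 2.4], [-1.1, 1.2]]
```

```bash
python3 - <<'E'
from h import *
c=cam("top");d=cam("scene");
p=np.array([(357-300,298),(577-300,240),(500-300,17),(0,75)])/3.75+[339.5,204.5]
g=cv2.cvtColor(c["pixels"],cv2.COLOR_RGB2GRAY)
L=cv2.cornerSubPix(g,p.astype(np.float32).reshape(-1,1,2),(2,2),(-1,-1),(3,50,.01)).reshape(-1,2)
print(p.round(1),L.round(1))
for z,qq in((.03,p),(.03,L)):
    P=plane(c,qq,z);print(P.round(3).tolist(),P.mean(0).round(4),((P[0]+P[2])/2).round(4),((P[1]+P[3])/2).round(4),[np.linalg.norm(P[i]-P[i-1]).round(4) for i in range(4)])
    o=P.mean(0);x=np.array([np.cos(.275),np.sin(.275)]);w=np.array([.542,-.211])
    print("offset along meter x,y",(w-o[:2])@x,(w-o[:2])@[-x[1],x[0]])
# scene base bottom corners
s=np.array([(327-300,583-300),(568-300,556-300)])/3.75+[214.5,204.5]
P=plane(d,s,0.0);print("scene far edge",P.round(4),np.arctan2(*(P[0]-P[1])[:2]),np.linalg.norm(P[0]-P[1]))
m=P.mean(0)[:2]; x=np.array([np.cos(.275),np.sin(.275)]);print("origin by scene",m-.085*x)
E
```

```text
[[354.7 284. ]
 [413.4 268.5]
 [392.8 209. ]
 [339.5 224.5]] [[354.7 284. ]
 [414.  268.7]
 [392.8 209. ]
 [341.  223.9]]
[[0.458, -0.15, 0.03], [0.502, -0.31, 0.03], [0.666, -0.256, 0.03], [0.621, -0.109, 0.03]] [ 0.5618 -0.206   0.03  ] [ 0.5623 -0.2028  0.03  ] [ 0.5614 -0.2091  0.03  ] [np.float64(0.1678), np.float64(0.1658), np.float64(0.1728), np.float64(0.1542)]
offset along meter x,y -0.020462906579010766 0.0005714073047753973
[[0.458, -0.15, 0.03], [0.501, -0.311, 0.03], [0.666, -0.256, 0.03], [0.623, -0.113, 0.03]] [ 0.5621 -0.2075  0.03  ] [ 0.5623 -0.2028  0.03  ] [ 0.562  -0.2121  0.03  ] [np.float64(0.1686), np.float64(0.1673), np.float64(0.1739), np.float64(0.1497)]
offset along meter x,y -0.02035412778004912 0.0020594432103966075
scene far edge [[ 0.658  -0.2649  0.    ]
 [ 0.6096 -0.1001 -0.    ]] 2.855951929515088 0.17183080495733746
origin by scene [ 0.55197115 -0.2055851 ]
```

θ comes out at about 0.5 from four independent cues: foreshortening, edge parallelism, triangulation and the base offset. The window centre is at about (0.542, -0.2105, 0.112) with yaw 0.277. I'll now move above the tab.

```bash
cat >> h.py <<'E'
def down(yaw,tilt=0.0):
    "tool x at yaw, z down; tilt leans tool z toward +x"
    x,y=np.cos(yaw),np.sin(yaw)
    M=np.array([[x,y,0],[y,-x,0],[0,0,-1.]]).T
    return M@R.from_rotvec([0,tilt,0]).as_matrix()
E
python3 - <<'E'
from h import *
print(go([.453,.239,.21],down(.108)), go([.453,.239,.099],down(.108)))
print(down(0,.3)[:,2])
E
```

```text
[ 0.9966 -1.2371  0.0926 -0.      0.      0.0458] [ 0.9966 -1.2371  0.3146 -0.      0.      0.0458]
[ 0.29552021  0.         -0.95533649]
```

```bash
python3 -m pendant '[0.1,-0.12,0,0,0,0,1, 0.2,-0.24,0,0,0,0,1, 0.3,-0.36,0,0,0,0,1, 0.38,-0.45,0.02,0,0,0.01,1, 0.46,-0.55,0.03,0,0,0.02,1, 0.53,-0.65,0.04,0,0,0.03,1, 0.6,-0.75,0.05,0,0,0.04,1, 0.68,-0.83,0.06,0,0,0.0458,1, 0.74,-0.91,0.07,0,0,0.0458,1, 0.8,-0.98,0.08,0,0,0.0458,1]'
python3 - <<'E'
from h import *
print(go([.453,.239,.21],down(.108)),bot.get_obs()["joint_pos"])
E
```

```text
clock: 1.33
eef_pos: [0.2997, -0.1052, 0.2354]
tool_rot: [0.999, 0.054, 0.001, 0.0]
ft_force: [1.6, -1.3, 0.8]
grip_width: 0.0855
grasp_force: 0.0
[ 3.783e-01 -6.517e-01  5.080e-02  3.000e-04 -5.000e-04 -3.000e-04] [-3.37400430e-01 -1.16219845e-01 -4.35891193e-01  1.24917425e+00
 -9.70966348e-05  2.69710072e+00]
```

Joint 6 would pass its range at the lid with this orientation, so I'll take the half-turned grasp.

```bash
python3 -m pendant '[0.05,-0.08,0,0,0,-0.039,1, 0.1,-0.15,0,0,0,-0.078,1, 0.15,-0.22,0,0,0,-0.117,1, 0.2,-0.29,0,0,0,-0.156,1, 0.24,-0.36,0,0,0,-0.195,1, 0.28,-0.43,0,0,0,-0.234,1, 0.31,-0.5,0.01,0,0,-0.273,1, 0.34,-0.56,0.02,0,0,-0.312,1, 0.365,-0.62,0.03,0,0,-0.351,1, 0.378,-0.652,0.04,0,0,-0.39,1]'
python3 - <<'E'
from h import *
print(go([.453,.239,.19],down(.108+np.pi)),bot.get_obs()["joint_pos"])
E
```

```text
clock: 2.17
eef_pos: [0.4531, 0.2413, 0.2146]
tool_rot: [0.783, 0.622, 0.001, -0.0]
ft_force: [0.6, -0.2, -0.1]
grip_width: 0.0859
grasp_force: 0.0
[-4.600e-03  8.000e-04  4.910e-02  6.000e-04 -1.000e-04 -6.071e-01] [ 4.88872712e-01  2.87491476e-01 -4.25804956e-02  1.23912463e+00
  7.83941818e-04  2.28816521e+00]
```

```bash
python3 -m pendant '[0,0,0.01,0,0,-0.039,1, 0,0,0.01,0,0,-0.078,1, 0,0,0.02,0,0,-0.117,1, 0,0,0.02,0,0,-0.156,1, 0,0,0.03,0,0,-0.195,1, 0,0,0.03,0,0,-0.234,1, 0,0,0.04,0,0,-0.273,1, 0,0,0.04,0,0,-0.312,1, 0,0,0.049,0,0,-0.351,1, -0.0046,0.001,0.049,0,0,-0.39,1]'
python3 -m pendant '[0,0,0,0,0,-0.039,1, 0,0,0,0,0,-0.078,1, 0,0,0,0,0,-0.117,1, 0,0,0,0,0,-0.156,1, 0,0,0,0,0,-0.195,1, 0,0,0,0,0,-0.217,1, 0,0,0,0,0,-0.217,1, 0,0,0,0,0,-0.217,1, 0,0,0,0,0,-0.217,1, 0,0,0,0,0,-0.217,1]'
python3 - <<'E'
from h import *
o=bot.get_obs();print(o["eef_pos"],go([.453,.239,.099],down(.108+np.pi)),o["joint_pos"])
c=cam("top");d=cam("scene")
big=lambda i:cv2.resize(i,(400,400),interpolation=cv2.INTER_CUBIC)
a=c["pixels"][230:310,160:240,::-1];f=d["pixels"][180:260,380:460,::-1]
cv2.imwrite("pics/crop3.png",np.hstack([big(a),big(f)]))
print(proj(d,[.453,.239,.104]),proj(c,[.453,.239,.104]))
E
```

```text
clock: 3.0
eef_pos: [0.4519, 0.2353, 0.1899]
tool_rot: [0.284, 0.959, -0.0, -0.0]
ft_force: [-0.2, -0.1, -0.0]
grip_width: 0.0855
grasp_force: 0.0
clock: 3.83
eef_pos: [0.4521, 0.2352, 0.1905]
tool_rot: [-0.049, 0.999, 0.0, 0.0]
ft_force: [0.5, -0.1, 0.4]
grip_width: 0.0854
grasp_force: 0.0
[0.45214693 0.23517729 0.19052722] [-0.0024  0.0074  0.1831  0.      0.     -0.0034] [ 4.79623291e-01  2.97828678e-01 -9.34021824e-02  1.17951559e+00
  3.64952564e-06  3.82243006e-01]
[[418.72202038 216.97218236]] [[205.81401453 282.81581238]]
```

View pics/crop3.png

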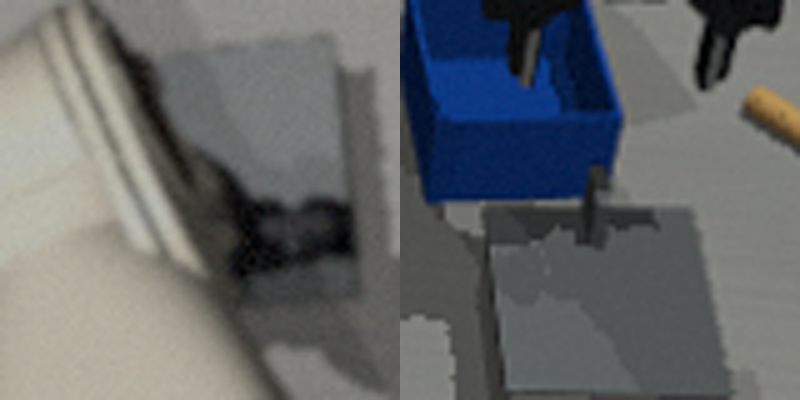

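The scene crop shows the tab top at about (419,216), where (418.7,217) was predicted, so the fingers straddle it. Descend and pinch.

```bash
python3 -m pendant '[-0.0024,0.0074,0.03,0,0,-0.003,1, -0.0024,0.0074,0.08,0,0,-0.003,1, -0.0024,0.0074,0.13,0,0,-0.003,1, -0.0024,0.0074,0.16,0,0,-0.003,1, -0.0024,0.0074,0.178,0,0,-0.003,1, -0.0024,0.0074,0.178,0,0,-0.003,0.4, -0.0024,0.0074,0.178,0,0,-0.003,0, -0.0024,0.0074,0.178,0,0,-0.003,0, -0.0024,0.0074,0.178,0,0,-0.003,0, -0.0024,0.0074,0.178,0,0,-0.003,0]'
python3 -m pendant '[0,0,0,0,0,0,0, 0,0,0,0,0,0,0, 0,0,0,0,0,0,0, 0,0,0,0,0,0,0, 0,0,0,0,0,0,0, 0,0,0,0,0,0,0, 0,0,0,0,0,0,0, 0,0,0,0,0,0,0, 0,0,0,0,0,0,0, 0,0,0,0,0,0,0]'
```

```text
clock: 4.77
eef_pos: [0.4538, 0.2394, 0.1027]
tool_rot: [-0.054, 0.999, 0.001, 0.001]
ft_force: [0.8, -0.1, 0.7]
grip_width: 0.0257
grasp_force: 0.0
clock: 5.6
eef_pos: [0.4536, 0.2394, 0.1025]
tool_rot: [-0.054, 0.999, 0.0, 0.001]
ft_force: [-0.7, -0.8, 5.3]
grip_width: 0.009
grasp_force: 59.9
```

```bash
python3 -m pendant '[-0.0028,0,-0.0081,0,0.0111,0,0, -0.0058,0,-0.016,0,0.0222,0,0, -0.0091,0,-0.0238,0,0.0333,0,0, -0.0127,0,-0.0316,0,0.0444,0,0, -0.0165,0,-0.0391,0,0.0556,0,0, -0.0207,0,-0.0466,0,0.0667,0,0, -0.025,0,-0.0539,0,0.0778,0,0, -0.0297,0,-0.061,0,0.0889,0,0, -0.0345,0,-0.068,0,0.1,0,0, -0.0397,0,-0.0748,0,0.1111,0,0]'
python3 - <<'E'
from h import *
print(bot.get_obs()["ft_force"])
c=cam("top");d=cam("scene")
big=lambda i:cv2.resize(i,(400,400),interpolation=cv2.INTER_CUBIC)
a=c["pixels"][230:310,160:240,::-1];f=d["pixels"][200:280,380:460,::-1]
cv2.imwrite("pics/crop4.png",np.hstack([big(a),big(f)]))
M=down(.108);h=np.array([.5025,.2445,.059])
for y in(-.055,.055): print(proj(d,h+np.array([[np.cos(.108),-np.sin(.108),0],[np.sin(.108),np.cos(.108),0],[0,0,1]])@[.069,y,.006]))
E
```

```text
clock: 6.43
eef_pos: [0.4727, 0.2411, 0.139]
tool_rot: [-0.053, 0.983, -0.009, -0.174]
ft_force: [0.8, 0.9, 1.0]
grip_width: 0.0092
grasp_force: 59.2
[0.77953775 0.85285611 1.04189371]
[[400.51884713 259.32219171]]
[[443.09758632 260.23947917]]
```

View pics/crop4.png

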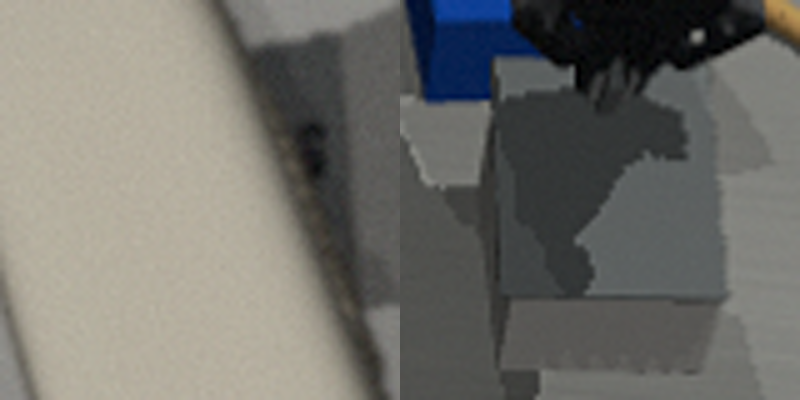

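The lid is tipped 20°: its back edge sits on the rim at row ~259.5 in the scene view, as predicted. I'll work out the lift and transfer next.

```bash
python3 - <<'E'
from h import *
o=bot.get_obs();p=o["eef_pos"];R0=R.from_quat(o["tool_rot"]).as_matrix()
D=down(.108+np.pi)
print(go(p+[0,0,.04],R0),go(p+[0,0,.1],R0),go([.4536,.2394,.26],D),go([.42,.15,.26],D),go([.35,-.0254,.25],D))
E
```

```text
[ 0.0274 -0.     -0.0752  0.      0.      0.    ] [ 6.840e-02 -1.000e-04 -1.879e-01  0.000e+00  0.000e+00  0.000e+00] [ 1.214e-01  8.000e-04 -2.150e-01 -1.000e-04 -1.111e-01 -3.000e-04] [ 2.021e-01 -1.698e-01 -1.856e-01 -1.000e-04 -1.111e-01 -3.000e-04] [ 3.613e-01 -5.036e-01 -1.062e-01 -1.000e-04 -1.111e-01 -3.000e-04]
```

```bash
python3 -m pendant '[0.007,0,-0.019,0,0,0,0, 0.0137,0,-0.0376,0,0,0,0, 0.0274,0,-0.0752,0,0,0,0, 0.041,0,-0.113,0,0,0,0, 0.055,0,-0.15,0,0,0,0, 0.0684,0,-0.188,0,-0.02,0,0, 0.086,0,-0.197,0,-0.05,0,0, 0.104,0,-0.206,0,-0.08,0,0, 0.1214,0.0008,-0.215,0,-0.1111,0,0, 0.1214,0.0008,-0.215,0,-0.1111,0,0]'
python3 - <<'E'
from h import *
D=down(.108+np.pi)
print(bot.get_obs()["ft_force"],go([.35,-.0254,.25],D),go([.35,-.0254,.12],D))
E
```

```text
clock: 7.37
eef_pos: [0.4475, 0.2382, 0.2635]
tool_rot: [-0.055, 0.998, 0.001, 0.002]
ft_force: [-0.9, -1.2, -1.9]
grip_width: 0.0089
grasp_force: 59.0
[-0.92501343 -1.2211456  -1.86189172] [ 2.518e-01 -5.027e-01  2.540e-02  4.000e-04  1.300e-03  6.000e-04] [ 2.529e-01 -5.030e-01  2.854e-01  4.000e-04  1.300e-03  6.000e-04]
```

```bash
python3 -m pendant '[0.03,-0.06,0,0,0,0,0, 0.06,-0.12,0,0,0,0,0, 0.09,-0.18,0,0,0,0,0, 0.125,-0.25,0.01,0,0,0,0, 0.16,-0.32,0.03,0,0,0,0, 0.195,-0.39,0.07,0,0,0,0, 0.225,-0.45,0.12,0,0,0,0, 0.252,-0.503,0.18,0,0.001,0,0, 0.252,-0.503,0.24,0,0.001,0,0, 0.252,-0.503,0.285,0,0.001,0,0]'
python3 - <<'E'
from h import *
D=down(.108+np.pi)
print(bot.get_obs()["ft_force"],go([.35,-.0254,.0445],D))
E
```

```text
clock: 8.2
eef_pos: [0.3525, -0.0258, 0.117]
tool_rot: [-0.052, 0.999, -0.0, -0.002]
ft_force: [0.2, 0.1, -0.7]
grip_width: 0.0091
grasp_force: 59.1
[ 0.17467258  0.14184814 -0.71530989] [ 4.200e-03  1.300e-03  1.451e-01  1.000e-04 -1.400e-03 -1.400e-03]
```

```bash
python3 -m pendant '[0.002,0,0.04,0,-0.001,0,0, 0.004,0.001,0.08,0,-0.0014,-0.001,0, 0.004,0.001,0.115,0,-0.0014,-0.001,0, 0.004,0.001,0.13,0,-0.0014,-0.001,0, 0.004,0.001,0.138,0,-0.0014,-0.001,0, 0.004,0.001,0.142,0,-0.0014,-0.001,0, 0.004,0.001,0.145,0,-0.0014,-0.001,0, 0.004,0.001,0.147,0,-0.0014,-0.001,0, 0.004,0.001,0.147,0,-0.0014,-0.001,0, 0.004,0.001,0.147,0,-0.0014,-0.001,0]'
```

```text
clock: 9.03
eef_pos: [0.3526, -0.024, 0.0452]
tool_rot: [-0.056, 0.998, -0.0, 0.001]
ft_force: [-0.5, -0.1, -0.5]
grip_width: 0.0087
grasp_force: 59.1
```

```bash
python3 -m pendant '[0,0,0.001,0,0,0,0, 0,0,0.002,0,0,0,0, 0,0,0.003,0,0,0,0, 0,0,0.004,0,0,0,0, 0,0,0.004,0,0,0,0, 0,0,0.004,0,0,0,0, 0,0,0.004,0,0,0,0, 0,0,0.004,0,0,0,0, 0,0,0.004,0,0,0,0, 0,0,0.004,0,0,0,0]'
```

```text
clock: 9.87
eef_pos: [0.3522, -0.024, 0.0435]
tool_rot: [-0.056, 0.998, -0.0, 0.001]
ft_force: [-3.3, -0.7, 9.2]
grip_width: 0.0091
grasp_force: 60.9
```

Contact, about 9 N. Release and rise.

```bash
python3 -m pendant '[0,0,-0.001,0,0,0,0.3, 0,0,-0.001,0,0,0,0.5, 0,0,-0.001,0,0,0,0.5, 0,0,-0.001,0,0,0,0.5, 0,0,-0.001,0,0,0,0.5, 0,0,-0.05,0,0,0,0.5, 0,0,-0.11,0,0,0,0.5, 0,0,-0.17,0,0,0,0.5, 0,0,-0.25,0,0,0,0.5, 0,0,-0.32,0,0,0,0.5]'
python3 - <<'E'
from h import *
c=cam("top");d=cam("scene")
import cv2
big=lambda i:cv2.resize(i,(400,400),interpolation=cv2.INTER_CUBIC)
a=c["pixels"][230:300,170:240,::-1];f=d["pixels"][170:290,280:460,::-1]
cv2.imwrite("pics/crop5.png",np.hstack([big(a),cv2.resize(f,(400,267)).repeat(1,0) if 0 else cv2.copyMakeBorder(cv2.resize(f,(400,267),interpolation=cv2.INTER_CUBIC),0,133,0,0,0)]))
o=bot.get_obs();print(o["eef_pos"],o["joint_pos"],o["grip_width"])
E
```

```text
clock: 10.7
eef_pos: [0.3513, -0.024, 0.2045]
tool_rot: [-0.055, 0.998, 0.0, 0.0]
ft_force: [1.0, -0.2, -0.0]
grip_width: 0.0429
grasp_force: 0.0
[ 0.35561675 -0.02429045  0.20798653] [-6.83831873e-02 -2.35332435e-02 -4.26168092e-01  1.15548202e+00
  2.35465776e-04 -1.79469141e-01] 0.042403257198700584
```

View pics/crop5.png

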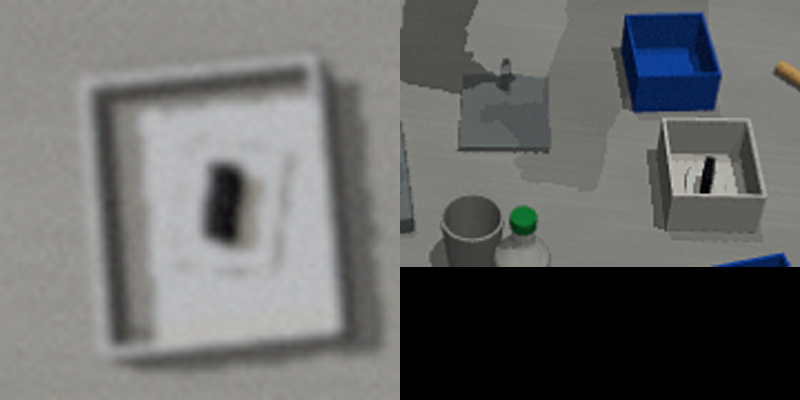

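The lid lies flat the right way up, tab at (505,70) in the right half of the crop. The caddy is open: black rib in the top view at crop (224,203), tile edges around it. I'll measure the rib from the dark mask.

```bash
python3 - <<'E'
from h import *
c=cam("top");d=cam("scene")
def mask(c,x0,y0,x1,y1,t=85):
    g=cv2.cvtColor(c["pixels"],cv2.COLOR_RGB2GRAY).astype(float);s=8
    G=cv2.resize(g[y0:y1,x0:x1],None,fx=s,fy=s,interpolation=cv2.INTER_CUBIC)
    m=(G<t).astype(np.uint8);ct=max(cv2.findContours(m,0,1)[0],key=cv2.contourArea)[:,0]
    return (ct+.5)/s-.5+[x0,y0]
ct=mask(c,200,252,222,276);lo=ct.min(0);hi=ct.max(0);print(lo,hi)
P=plane(c,ct,.05)
r=cv2.minAreaRect((ct*100).astype(np.float32));print(np.array(r[0])/100,np.array(r[1])/100,r[2])
v0,v1=lo[1],hi[1];L=[]
for v in np.linspace(v0+2.5,v1-2.5,12):
    k=np.abs(ct[:,1]-v)<.15;L.append([ct[k,0].min(),v])
Q=plane(c,L,.05);k=np.polyfit(Q[:,0],Q[:,1],1);yaw=np.arctan(k[0]);print("left yaw",yaw, "xrange z.05",P[:,0].max(),"near end (z .05/.01)",P[:,0].min(),plane(c,ct,.01)[:,0].min())
# tile right edge
e=plane(c,np.array([(288,150),(270,265)])/5.714+[169.5,229.5],.01);w=e[0]-e[1];print("tile edge yaw",np.arctan2(w[1],w[0]))
ds=mask(d,400,230,420,262);print("scene",ds.min(0),ds.max(0))
for ya in(yaw,-.13):
  u=np.array([np.cos(ya),np.sin(ya)]);n=np.array([-u[1],u[0]])
  xf=P[:,0].max(); 
  x0=xf-.018*u[0]-.006*abs(n[0]); mid=np.array([x0,np.polyval(k,x0)])-n*.006
  print(ya,"centre",mid)
  C=[np.r_[mid+a*.018*u+b*.006*n,z] for a in(-1,1) for b in(-1,1) for z in(.05,.01)]
  q=proj(d,C);print("scene pred",q.min(0),q.max(0));q=proj(c,C);print("top pred",q.min(0),q.max(0))
E
```

```text
[205.8125 258.5625] [212.1875 271.9375]
[209.01740234 265.27275391] [ 5.81295227 13.1982605 ] 7.666805267333984
left yaw -0.09336834813819385 xrange z.05 0.5217316079921126 near end (z .05/.01) 0.4859771658946971 0.4897009696189436
tile edge yaw -0.12335384939613883
scene [414.1875 239.9375] [419.4375 256.4375]
-0.09336834813819385 centre [0.50269122 0.24229775]
scene pred [412.0890676  239.07112718] [419.84233687 259.143768  ]
top pred [205.34817101 258.75805753] [213.75310788 273.97144074]
-0.13 centre [0.50232788 0.24233582]
scene pred [411.87277127 238.9639486 ] [420.08829487 259.06011205]
top pred [205.09463902 258.84153305] [213.96269196 274.15533585]
```

```bash
python3 - <<'E'
from h import *
D=down(-.115+np.pi)
print(go([.503,.242,.16],D),go([.503,.242,.21],D))
E
```

```text
[-0.3578  0.4956  0.088  -0.      0.0012  0.0719] [-0.3582  0.4955 -0.012  -0.      0.0012  0.0719]
```

```bash
python3 -m pendant '[-0.04,0.05,-0.01,0,0,0.01,0.5, -0.08,0.11,-0.012,0,0,0.02,0.5, -0.13,0.17,-0.012,0,0,0.03,0.5, -0.18,0.24,-0.012,0,0,0.05,0.5, -0.23,0.31,-0.012,0,0,0.07,0.5, -0.28,0.38,-0.012,0,0.001,0.072,0.5, -0.32,0.44,0.01,0,0.001,0.072,0.5, -0.358,0.4956,0.04,0,0.001,0.072,0.5, -0.358,0.4956,0.07,0,0.001,0.072,0.5, -0.358,0.4956,0.088,0,0.001,0.072,0.5]'
python3 - <<'E'
from h import *
print(go([.503,.242,.044],down(-.115+np.pi)))
E
```

```text
clock: 11.73
eef_pos: [0.5006, 0.2429, 0.1539]
tool_rot: [0.056, 0.998, -0.002, -0.004]
ft_force: [0.1, -0.8, 0.3]
grip_width: 0.0428
grasp_force: 0.0
[-0.0068 -0.0003  0.2198 -0.0013 -0.0026  0.0008]
```

```bash
python3 -m pendant '[0,0,0.03,0,0,0,0.5, 0,0,0.07,0,0,0,0.5, 0,0,0.11,0,0,0,0.5, 0,0,0.15,0,0,0,0.5, 0,0,0.18,0,0,0,0.5, 0,0,0.205,0,0,0,0.5, 0,0,0.22,0,0,0,0.5, 0,0,0.228,0,0,0,0.5, 0,0,0.228,0,0,0,0.5, 0,0,0.228,0,0,0,0.5]'
python3 - <<'E'
from h import *
o=bot.get_obs();print(go([.503,.242,.044],down(-.115+np.pi)),o["ft_force"])
E
```

```text
clock: 12.57
eef_pos: [0.5015, 0.2414, 0.045]
tool_rot: [0.058, 0.998, -0.0, -0.001]
ft_force: [-1.1, -0.2, 0.9]
grip_width: 0.0427
grasp_force: 0.3
[-0.0029  0.0016  0.0019 -0.0002 -0.0009 -0.0003] [-1.10331027 -0.23026608  0.85198757]
```

Close, then lift.

```bash
python3 -m pendant '[-0.003,0.001,0,0,0,0,0.3, -0.003,0.001,0,0,0,0,0, -0.003,0.001,0,0,0,0,0, -0.003,0.001,0,0,0,0,0, -0.003,0.001,0,0,0,0,0, -0.003,0.001,0,0,0,0,0, -0.003,0.001,0,0,0,0,0, -0.003,0.001,0,0,0,0,0, -0.003,0.001,0,0,0,0,0, -0.003,0.001,0,0,0,0,0]'
python3 -m pendant '[0,0,-0.02,0,0,0,0, 0,0,-0.05,0,0,0,0, 0,0,-0.09,0,0,0,0, 0,0,-0.14,0,0,0,0, 0,0,-0.19,0,0,0,0, 0,0,-0.24,0,0,0,0, 0,0,-0.29,0,0,0,0, 0,0,-0.34,0,0,0,0, 0,0,-0.36,0,0,0,0, 0,0,-0.36,0,0,0,0]'
python3 - <<'E'
from h import *
th=.5;yaw=.277
w=np.array([.542,-.2105,.112]);M=down(yaw,th);n=-M[:,2]
print(n)
D=M@np.diag([-1,-1,1.]) # half turn
h=.040  # TCP above face along n: to check
print(go([.45,.1,.26],down(yaw+np.pi)),go(w+n*(.04+.06),D))
o=bot.get_obs();print(o["eef_pos"])
E
```

```text
clock: 13.4
eef_pos: [0.5041, 0.2425, 0.0452]
tool_rot: [0.058, 0.998, 0.0, -0.0]
ft_force: [2.0, -1.1, 3.5]
grip_width: 0.0112
grasp_force: 59.1
clock: 14.23
eef_pos: [0.505, 0.243, 0.2277]
tool_rot: [0.057, 0.998, 0.001, 0.001]
ft_force: [-0.4, 0.4, -0.6]
grip_width: 0.011
grasp_force: 58.5
[-0.46114992 -0.1311091   0.87758256]
[ 0.0763 -0.2966 -0.0655  0.0007  0.0008 -0.1248] [-0.0888 -0.9294  0.0536 -0.0305 -0.1562 -0.1223]
[0.50499723 0.24303291 0.22773854]
```

Tile held (width 11 mm, with the TCP 41 mm above its face). Transfer to above the window, tilting on the way.

```bash
python3 -m pendant '[0,-0.04,-0.02,0,0,-0.01,0, 0,-0.1,-0.03,0,0,-0.02,0, -0.01,-0.17,-0.03,0,-0.01,-0.04,0, -0.02,-0.24,-0.03,0,-0.03,-0.06,0, -0.03,-0.31,-0.03,-0.01,-0.05,-0.08,0, -0.04,-0.38,-0.03,-0.015,-0.07,-0.1,0, -0.05,-0.45,-0.03,-0.02,-0.09,-0.11,0, -0.05,-0.52,-0.02,-0.03,-0.11,-0.122,0, -0.06,-0.59,-0.02,-0.03,-0.13,-0.122,0, -0.06,-0.66,-0.01,-0.03,-0.156,-0.122,0]'
python3 - <<'E'
from h import *
th=.5;yaw=.277
w=np.array([.542,-.2105,.112]);M=down(yaw,th);n=-M[:,2];D=M@np.diag([-1,-1,1.])
print(go(w+n*(.041+.05),D),bot.get_obs()["joint_pos"])
E
```

```text
clock: 15.07
eef_pos: [0.4957, -0.0906, 0.2292]
tool_rot: [-0.134, 0.96, 0.032, 0.244]
ft_force: [0.7, -0.2, -1.1]
grip_width: 0.0111
grasp_force: 58.6
[ 9.170e-02 -2.559e-01  3.620e-02 -1.100e-03 -9.000e-04  1.000e-04] [-0.33003432 -0.01366086 -0.47602251  0.68732781  0.27247757 -0.54794123]
```

```bash
python3 -m pendant '[0.01,-0.03,0,0,0,0,0, 0.03,-0.08,0.01,0,0,0,0, 0.05,-0.13,0.01,0,0,0,0, 0.07,-0.18,0.02,0,0,0,0, 0.08,-0.22,0.03,0,0,0,0, 0.0917,-0.2559,0.036,-0.001,-0.001,0,0, 0.0917,-0.2559,0.036,-0.001,-0.001,0,0, 0.0917,-0.2559,0.036,-0.001,-0.001,0,0, 0.0917,-0.2559,0.036,-0.001,-0.001,0,0, 0.0917,-0.2559,0.036,-0.001,-0.001,0,0]'
python3 - <<'E'
from h import *
th=.5;yaw=.277
w=np.array([.542,-.2105,.112]);M=down(yaw,th);n=-M[:,2];D=M@np.diag([-1,-1,1.])
print(go(w+n*(.041+.05),D),go(w+n*.041,D))
c=cam("top");d=cam("scene")
big=lambda i:cv2.resize(i,(400,400),interpolation=cv2.INTER_CUBIC)
a=c["pixels"][205:275,345:415,::-1];f=d["pixels"][175:245,210:280,::-1]
cv2.imwrite("pics/crop6.png",np.hstack([big(a),big(f)]))
o=bot.get_obs();T=R.from_quat(o["tool_rot"]).as_matrix();p=o["eef_pos"]
for x,y in((.03,.024),(.03,-.024),(-.03,-.024),(-.03,.024)):
    P=p+T@[x,y,.041];print((proj(d,P)[0]-[210,175]+.5)*400/70+[400,0],(proj(c,P)[0]-[345,205]+.5)*400/70)
E
```

```text
clock: 15.9
eef_pos: [0.4996, -0.2194, 0.1919]
tool_rot: [-0.134, 0.96, 0.035, 0.243]
ft_force: [0.3, -0.1, -0.7]
grip_width: 0.0113
grasp_force: 58.7
[ 0.0007 -0.006  -0.0003  0.0008 -0.0011  0.    ] [ 0.0004 -0.0062  0.0997  0.0008 -0.0011  0.    ]
[663.76021275 143.595722  ] [192.8419545 371.6807582]
[560.82868657 153.41221952] [296.65187894 342.76673075]
[553.85715908 183.45692128] [272.59639235 219.52392304]
[661.84009679 173.07108043] [167.22264812 248.57963055]
```

View pics/crop6.png

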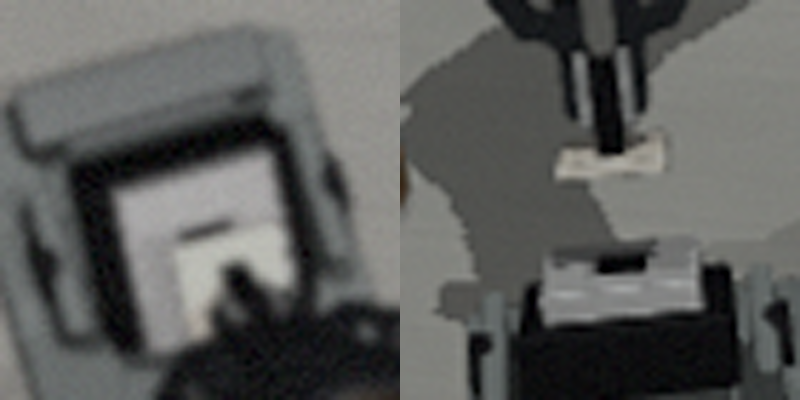

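The tile is held square. In the top view its upper edge runs (175,255)–(284,223), about 3 mm to the −y side of the prediction, while the scene view agrees with it. So the top camera carries a bias, and the window's y must be about 3 mm further +y. I'll approach to about 10 mm and compare the margins directly.

```bash
python3 -m pendant '[0,0,0.01,0,0,0,0, 0,0,0.02,0,0,0,0, 0,0,0.03,0,0,0,0, 0,0,0.04,0,0,0,0, 0,0,0.05,0,0,0,0, 0,0,0.06,0,0,0,0, 0,0,0.07,0,0,0,0, 0,0,0.076,0,-0.001,0,0, 0,0,0.08,0,-0.001,0,0, 0,0,0.08,0,-0.001,0,0]'
python3 - <<'E'
from h import *
c=cam("top");d=cam("scene")
big=lambda i:cv2.resize(i,(400,400),interpolation=cv2.INTER_CUBIC)
a=c["pixels"][225:275,355:405,::-1];f=d["pixels"][195:245,225:275,::-1]
cv2.imwrite("pics/crop7.png",np.hstack([big(a),big(f)]))
o=bot.get_obs();print(o["eef_pos"],o["ft_force"])
T=R.from_quat(o["tool_rot"]).as_matrix();p=o["eef_pos"]
for x,y in((-.03,-.024),(-.03,.024),(.03,.024)):
  for z in(.041,.035):
    P=p+T@[x,y,z];print(x,y,z,((proj(c,P)[0]-[355,225]+.5)*8).round(),((proj(d,P)[0]-[225,195]+.5)*8+[400,0]).round())
E
```

```text
clock: 16.83
eef_pos: [0.5183, -0.2153, 0.1567]
tool_rot: [-0.134, 0.96, 0.035, 0.245]
ft_force: [0.2, 0.5, -1.5]
grip_width: 0.0109
grasp_force: 58.7
[ 0.51846839 -0.21553727  0.15738958] [-1.05222592 -0.88953855 -1.18621411]
-0.03 -0.024 0.041 [271. 106.] [507. 218.]
-0.03 -0.024 0.035 [276. 112.] [505. 200.]
-0.03 0.024 0.041 [127. 145.] [656. 203.]
-0.03 0.024 0.035 [131. 151.] [654. 185.]
0.03 0.024 0.041 [162. 314.] [659. 157.]
0.03 0.024 0.035 [166. 320.] [657. 140.]
```

View pics/crop7.png

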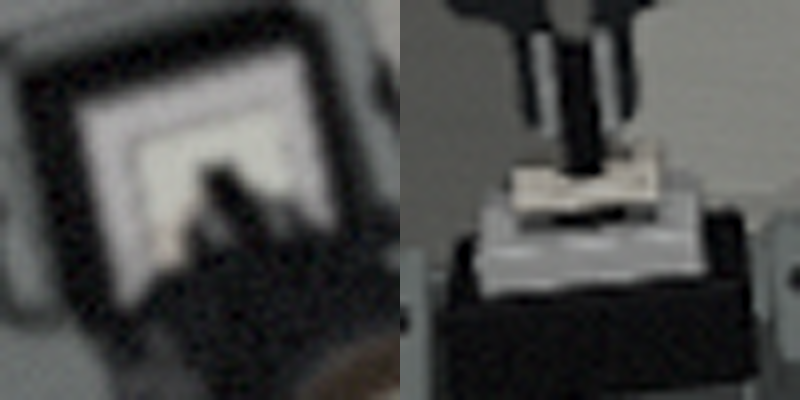

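In the crop the window's upper edge runs (78,105)–(302,50) and the tile's (136,150)–(284,112). With parallax taken off, the lateral margins are about 12.6 and 11.8 mm, which is fine. The upper margin needs a numeric check, so I'll scan edge profiles in the stored first image and the current one.

```bash
python3 - <<'E'
from h import *
from scipy.ndimage import map_coordinates as mc
g0=cv2.cvtColor(cv2.imread("pics/top0.png"),cv2.COLOR_BGR2GRAY).astype(float)
c=cam("top");g1=cv2.cvtColor(c["pixels"],cv2.COLOR_RGB2GRAY).astype(float)
# window frame via projection of model at theta .5: mm coords (x up-slope,y) -> px
o=bot.get_obs();T=R.from_quat(o["tool_rot"]).as_matrix()
M=down(.277,.5);X=M[:,0];Y=-M[:,1];n=-M[:,2];w=np.array([.542,-.2105,.112])
X=X if X[2]>0 else -X
print(X,Y,n)
def prof(g,line):return np.array([mc(g,[q[:,1],q[:,0]],order=1) for q in line]).mean(0)
s=np.arange(-.055,.056,.0025)
for name,g,ys in(("init x",g0,[-.028,-.024,.024,.028,.031]),("init pane x",g0,[-.006,0,.006]),("now x",g1,[-.012,-.008,.008,.012])):
    print(name,[f"{a*1000:.1f}:{v:.0f}" for a,v in zip(s,prof(g,[proj(c,w+np.outer(s,X)+y*Y) for y in ys]))])
print("init y",[f"{a*1000:.1f}:{v:.0f}" for a,v in zip(s,prof(g0,[proj(c,w+np.outer(s,Y)+x*X) for x in(-.028,-.022,.022,.03)]))])
print("now y",[f"{a*1000:.1f}:{v:.0f}" for a,v in zip(s,prof(g1,[proj(c,w+np.outer(s,Y)+x*X) for x in(.012,.015)]))])
E
```

```text
[0.84412927 0.23999359 0.47942554] [-0.27347124  0.96188018 -0.        ] [-0.46114992 -0.1311091   0.87758256]
init x ['-55.0:115', '-52.5:108', '-50.0:95', '-47.5:83', '-45.0:80', '-42.5:87', '-40.0:109', '-37.5:136', '-35.0:153', '-32.5:159', '-30.0:160', '-27.5:159', '-25.0:160', '-22.5:161', '-20.0:160', '-17.5:162', '-15.0:161', '-12.5:161', '-10.0:162', '-7.5:163', '-5.0:163', '-2.5:163', '0.0:163', '2.5:163', '5.0:163', '7.5:163', '10.0:163', '12.5:163', '15.0:165', '17.5:165', '20.0:164', '22.5:164', '25.0:164', '27.5:165', '30.0:166', '32.5:166', '35.0:163', '37.5:156', '40.0:135', '42.5:103', '45.0:66', '47.5:35', '50.0:18', '52.5:14', '55.0:12']
init pane x ['-55.0:112', '-52.5:100', '-50.0:89', '-47.5:81', '-45.0:78', '-42.5:89', '-40.0:110', '-37.5:138', '-35.0:157', '-32.5:161', '-30.0:162', '-27.5:161', '-25.0:161', '-22.5:161', '-20.0:158', '-17.5:144', '-15.0:111', '-12.5:69', '-10.0:36', '-7.5:25', '-5.0:23', '-2.5:22', '0.0:24', '2.5:24', '5.0:21', '7.5:23', '10.0:36', '12.5:68', '15.0:112', '17.5:147', '20.0:162', '22.5:165', '25.0:165', '27.5:166', '30.0:167', '3
[... 1040 characters left out ...]
164', '25.0:165', '27.5:164', '30.0:160', '32.5:150', '35.0:120', '37.5:74', '40.0:34', '42.5:16', '45.0:16', '47.5:16', '50.0:22', '52.5:35', '55.0:56']
now y ['-55.0:102', '-52.5:91', '-50.0:64', '-47.5:38', '-45.0:29', '-42.5:24', '-40.0:52', '-37.5:98', '-35.0:141', '-32.5:160', '-30.0:159', '-27.5:161', '-25.0:172', '-22.5:183', '-20.0:186', '-17.5:186', '-15.0:185', '-12.5:179', '-10.0:166', '-7.5:147', '-5.0:141', '-2.5:144', '0.0:147', '2.5:157', '5.0:173', '7.5:183', '10.0:187', '12.5:186', '15.0:184', '17.5:181', '20.0:167', '22.5:153', '25.0:154', '27.5:165', '30.0:165', '32.5:155', '35.0:127', '37.5:82', '40.0:39', '42.5:22', '45.0:17', '47.5:15', '50.0:19', '52.5:29', '55.0:54']
```

Using a fair edge threshold the window centre is about 1.5 mm up-slope of the pane estimate, and lean estimates range over 0.40–0.50. I'll set 0.46, shift up 1.5 mm, and then use contact torque to settle the tilt.

```bash
cat >> h.py <<'E'
def lean():
    o=bot.get_obs();T=R.from_quat(o["tool_rot"]).as_matrix();z=T[:,2]
    f=o["eef_pos"]+.041*z
    return dict(lean=round(np.arctan2(np.hypot(z[0],z[1]),-z[2]),4),az=round(np.arctan2(z[1],z[0]),4),yaw=round(np.arctan2(-T[1,0],-T[0,0]),4),face=f.round(4),F=(T.T@o["ft_force"]).round(2),M=(T.T@o["ft_torque"]).round(3))
E
python3 - <<'E'
from h import *
o=bot.get_obs();T=R.from_quat(o["tool_rot"]).as_matrix()
print(lean())
f=o["eef_pos"]+.041*T[:,2];X=-T[:,0]
D=down(.277,.46)@np.diag([-1,-1,1.])
t=f+.0015*X-.041*D[:,2];print(go(t,D),go(t+.006*D[:,2],D))
E
```

```text
{'lean': np.float64(0.5007), 'az': np.float64(0.2778), 'yaw': np.float64(0.2766), 'face': array([ 0.5375, -0.2102,  0.1216]), 'F': array([1.02, 0.2 , 0.59]), 'M': array([ 0.009,  0.612, -0.043])}
[-0.0063  0.      0.0001  0.0001  0.0129 -0.0001] [-0.0058  0.      0.0121  0.0001  0.0129 -0.0001]
```

```bash
python3 -m pendant '[-0.002,0,0,0,0.004,0,0, -0.004,0,0,0,0.008,0,0, -0.0062,0,0,0,0.0129,0,0, -0.006,0,0.004,0,0.0129,0,0, -0.0058,0,0.008,0,0.0129,0,0, -0.0058,0,0.012,0,0.0129,0,0, -0.0058,0,0.012,0,0.0129,0,0, -0.0058,0,0.012,0,0.0129,0,0, -0.0058,0,0.012,0,0.0129,0,0, -0.0058,0,0.012,0,0.0129,0,0]'
python3 -c "
from h import *
for i in range(4): print(lean());cam('top')"
```

```text
clock: 17.82
eef_pos: [0.5236, -0.214, 0.1535]
tool_rot: [-0.134, 0.964, 0.032, 0.226]
ft_force: [0.1, 0.2, -0.6]
grip_width: 0.0112
grasp_force: 58.8
{'lean': np.float64(0.4598), 'az': np.float64(0.2785), 'yaw': np.float64(0.2765), 'face': array([ 0.5411, -0.209 ,  0.1167]), 'F': array([0.15, 0.13, 0.56]), 'M': array([-0.03 ,  0.52 ,  0.039])}
{'lean': np.float64(0.4599), 'az': np.float64(0.2783), 'yaw': np.float64(0.2765), 'face': array([ 0.5411, -0.2091,  0.1168]), 'F': array([ 0.71, -0.18,  0.5 ]), 'M': array([-0.014,  0.524, -0.001])}
{'lean': np.float64(0.46), 'az': np.float64(0.2782), 'yaw': np.float64(0.2766), 'face': array([ 0.5411, -0.2091,  0.1169]), 'F': array([ 0.4 , -0.31,  1.22]), 'M': array([-0.037,  0.511, -0.046])}
{'lean': np.float64(0.46), 'az': np.float64(0.2781), 'yaw': np.float64(0.2766), 'face': array([ 0.5412, -0.2091,  0.1169]), 'F': array([0.53, 0.14, 0.34]), 'M': array([-0.019,  0.495, -0.019])}
```

```bash
python3 -m pendant '[0,0,0.001,0,0,0,0, 0,0,0.002,0,0,0,0, 0,0,0.003,0,0,0,0, 0,0,0.004,0,0,0,0, 0,0,0.005,0,0,0,0, 0,0,0.006,0,0,0,0, 0,0,0.007,0,0,0,0, 0,0,0.008,0,0,0,0, 0,0,0.008,0,0,0,0, 0,0,0.008,0,0,0,0]'
python3 -c "
from h import *
for i in range(3): print(lean());cam('top')"
```

```text
clock: 18.85
eef_pos: [0.5253, -0.2136, 0.1501]
tool_rot: [-0.134, 0.964, 0.032, 0.226]
ft_force: [-3.7, 0.1, 2.7]
grip_width: 0.0108
grasp_force: 59.4
{'lean': np.float64(0.46), 'az': np.float64(0.2782), 'yaw': np.float64(0.2765), 'face': array([ 0.5428, -0.2086,  0.1134]), 'F': array([ 1.93,  1.08, -3.96]), 'M': array([-0.252,  0.712, -0.008])}
{'lean': np.float64(0.46), 'az': np.float64(0.2781), 'yaw': np.float64(0.2766), 'face': array([ 0.5428, -0.2086,  0.1134]), 'F': array([ 2.65,  0.01, -3.63]), 'M': array([-0.205,  0.714, -0.055])}
{'lean': np.float64(0.46), 'az': np.float64(0.2782), 'yaw': np.float64(0.2766), 'face': array([ 0.5428, -0.2086,  0.1133]), 'F': array([ 1.87,  0.83, -4.22]), 'M': array([-0.254,  0.748,  0.004])}
```

Contact at face z 0.113, about 4 N. I'll press 2 mm deeper and average readings.

```bash
cat >> h.py <<'E'
def avg(n=12):
    F=[];M=[]
    for i in range(n):
        o=bot.get_obs();T=R.from_quat(o["tool_rot"]).as_matrix();F.append(T.T@o["ft_force"]);M.append(T.T@o["ft_torque"]);cam("top")
    print("F",np.mean(F,0).round(2),"M",np.mean(M,0).round(3),"sd",np.std(F,0).round(2),np.std(M,0).round(3));print(lean())
E
python3 -c "
from h import *
avg()"
python3 -m pendant '[0,0,0.001,0,0,0,0, 0,0,0.002,0,0,0,0, 0,0,0.003,0,0,0,0, 0,0,0.004,0,0,0,0, 0,0,0.004,0,0,0,0, 0,0,0.004,0,0,0,0, 0,0,0.004,0,0,0,0, 0,0,0.004,0,0,0,0, 0,0,0.004,0,0,0,0, 0,0,0.004,0,0,0,0]'
python3 -c "
from h import *
avg()"
```

```text
F [ 1.94  0.3  -4.03] M [-0.202  0.727 -0.02 ] sd [0.28 0.5  0.74] [0.023 0.029 0.021]
{'lean': np.float64(0.4599), 'az': np.float64(0.2783), 'yaw': np.float64(0.2766), 'face': array([ 0.5429, -0.2086,  0.1132]), 'F': array([ 0.84,  0.06, -4.19]), 'M': array([-0.199,  0.761, -0.058])}
clock: 20.43
eef_pos: [0.5261, -0.2133, 0.1484]
tool_rot: [-0.134, 0.964, 0.032, 0.226]
ft_force: [-6.1, 0.7, 5.2]
grip_width: 0.0114
grasp_force: 60.0
F [ 2.81  0.97 -7.23] M [-0.326  0.863 -0.036] sd [0.65 0.55 0.35] [0.027 0.021 0.026]
{'lean': np.float64(0.46), 'az': np.float64(0.278), 'yaw': np.float64(0.2765), 'face': array([ 0.5436, -0.2084,  0.1117]), 'F': array([ 3.26,  1.01, -7.17]), 'M': array([-0.363,  0.819, -0.04 ])}
```

Shift 0.8 mm laterally along tool x while in contact, to separate the sensor lever arm from the centre of pressure.

```bash
python3 -m pendant '[0.0005,0,0,0,0,0,0, 0.001,0,0,0,0,0,0, 0.0016,0,0,0,0,0,0, 0.0016,0,0,0,0,0,0, 0.0016,0,0,0,0,0,0, 0.0016,0,0,0,0,0,0, 0.0016,0,0,0,0,0,0, 0.0016,0,0,0,0,0,0, 0.0016,0,0,0,0,0,0, 0.0016,0,0,0,0,0,0]'
python3 -c "
from h import *
avg()"
python3 -m pendant '[0,0.0005,0,0,0,0,0, 0,0.001,0,0,0,0,0, 0,0.0016,0,0,0,0,0, 0,0.0016,0,0,0,0,0, 0,0.0016,0,0,0,0,0, 0,0.0016,0,0,0,0,0, 0,0.0016,0,0,0,0,0, 0,0.0016,0,0,0,0,0, 0,0.0016,0,0,0,0,0, 0,0.0016,0,0,0,0,0]'
python3 -c "
from h import *
avg()"
```

```text
clock: 21.87
eef_pos: [0.526, -0.2134, 0.1485]
tool_rot: [-0.135, 0.964, 0.032, 0.226]
ft_force: [-5.2, 0.4, 5.8]
grip_width: 0.0107
grasp_force: 60.0
F [ 1.63  1.53 -7.2 ] M [-0.398  0.575 -0.028] sd [0.43 0.53 0.65] [0.032 0.029 0.029]
{'lean': np.float64(0.4614), 'az': np.float64(0.2782), 'yaw': np.float64(0.2771), 'face': array([ 0.5436, -0.2084,  0.1118]), 'F': array([ 1.94,  1.15, -7.11]), 'M': array([-0.406,  0.555, -0.021])}
clock: 23.3
eef_pos: [0.5259, -0.2133, 0.1486]
tool_rot: [-0.134, 0.964, 0.031, 0.226]
ft_force: [-3.8, -1.3, 5.1]
grip_width: 0.0111
grasp_force: 59.9
F [ 1.68 -0.21 -6.73] M [-0.08  0.65 -0.01] sd [0.5  0.4  0.48] [0.021 0.03  0.027]
{'lean': np.float64(0.4612), 'az': np.float64(0.2748), 'yaw': np.float64(0.2771), 'face': array([ 0.5435, -0.2084,  0.1119]), 'F': array([ 1.64, -0.55, -6.8 ]), 'M': array([-0.078,  0.684, -0.002])}
```

Lever arm is about 0.2 m, which puts the centre of pressure about 15 mm towards the upper edge. The true lean is therefore a bit over 0.46. Back off, set 0.49, take a baseline and press again.

```bash
python3 -m pendant '[0,0,-0.004,0,0,0,0, 0,0,-0.008,0,0,0,0, 0,0,-0.012,0,0,0,0, 0,-0.001,-0.012,0,-0.003,0,0, 0.0005,-0.0016,-0.012,0,-0.006,0,0, 0.0009,-0.0016,-0.012,0,-0.0095,0,0, 0.0009,-0.0016,-0.012,0,-0.0095,0,0, 0.0009,-0.0016,-0.012,0,-0.0095,0,0, 0.0009,-0.0016,-0.012,0,-0.0095,0,0, 0.0009,-0.0016,-0.012,0,-0.0095,0,0]'
python3 -c "
from h import *
avg(16)"
python3 -m pendant '[0,0,0.003,0,0,0,0, 0,0,0.006,0,0,0,0, 0,0,0.008,0,0,0,0, 0,0,0.009,0,0,0,0, 0,0,0.01,0,0,0,0, 0,0,0.011,0,0,0,0, 0,0,0.012,0,0,0,0, 0,0,0.013,0,0,0,0, 0,0,0.013,0,0,0,0, 0,0,0.013,0,0,0,0]'
python3 -c "
from h import *
avg(16)"
```

```text
clock: 24.73
eef_pos: [0.5226, -0.2143, 0.153]
tool_rot: [-0.134, 0.961, 0.034, 0.24]
ft_force: [-0.1, 0.2, -0.8]
grip_width: 0.0113
grasp_force: 58.8
F [ 0.46 -0.04  0.92] M [-0.006  0.566 -0.013] sd [0.48 0.43 0.48] [0.027 0.024 0.034]
{'lean': np.float64(0.4898), 'az': np.float64(0.2783), 'yaw': np.float64(0.2767), 'face': array([ 0.5412, -0.209 ,  0.1168]), 'F': array([ 1.01, -0.76,  0.65]), 'M': array([-0.007,  0.565,  0.036])}
clock: 26.37
eef_pos: [0.5255, -0.2136, 0.1478]
tool_rot: [-0.134, 0.961, 0.034, 0.24]
ft_force: [-4.7, -0.4, 5.9]
grip_width: 0.011
grasp_force: 60.1
F [ 1.3   1.02 -7.76] M [-0.374  0.97   0.026] sd [0.38 0.34 0.58] [0.035 0.024 0.029]
{'lean': np.float64(0.4902), 'az': np.float64(0.2773), 'yaw': np.float64(0.2766), 'face': array([ 0.544 , -0.2083,  0.1116]), 'F': array([ 1.92,  1.26, -7.86]), 'M': array([-0.392,  0.976, -0.005])}
```

Pressure flips to the lower edge, so the lean is about 0.472. There is also a slight roll, with the +y side touching first. Correct both and press again.

```bash
python3 -m pendant '[0,0,-0.006,0,0,0,0, 0,0,-0.012,0,0,0,0, -0.001,-0.0005,-0.012,-0.002,0.003,0,0, -0.0015,-0.0009,-0.012,-0.0035,0.0057,0,0, -0.0015,-0.0009,-0.012,-0.0035,0.0057,0,0, -0.0015,-0.0009,-0.008,-0.0035,0.0057,0,0, -0.0015,-0.0009,-0.004,-0.0035,0.0057,0,0, -0.0015,-0.0009,-0.002,-0.0035,0.0057,0,0, -0.0015,-0.0009,0,-0.0035,0.0057,0,0, -0.0015,-0.0009,0.001,-0.0035,0.0057,0,0]'
python3 - <<'E'
from h import *
from scipy.ndimage import map_coordinates as mc
avg(16)
c=cam("top");g=cv2.cvtColor(c["pixels"],cv2.COLOR_RGB2GRAY).astype(float)
M=down(.277,.47);X=M[:,0];Y=-M[:,1];n=-M[:,2];w=np.array([.5425,-.2105,.111])
def prof(ax,oth,offs,s):
    return [f"{a*1000:.0f}:{v:.0f}" for a,v in zip(s,np.array([mc(g,[q[:,1],q[:,0]],order=1) for q in [proj(c,w+np.outer(s,ax)+o*oth) for o in offs]]).mean(0))]
print("x",prof(X,Y,[-.016,-.012,.012,.016],np.arange(.01,.052,.002)))
print("y-",prof(Y,X,[.015,.02,.024],np.arange(-.046,-.012,.002)));print("y+",prof(Y,X,[.015,.02,.024],np.arange(.012,.046,.002)))
save(c,"fin.png",(345,215,415,275),8)
E
```

```text
clock: 28.0
eef_pos: [0.5265, -0.2138, 0.1476]
tool_rot: [-0.135, 0.963, 0.038, 0.231]
ft_force: [-5.3, -0.8, 6.6]
grip_width: 0.011
grasp_force: 60.2
F [ 1.47  1.43 -8.18] M [-0.192  0.728  0.008] sd [0.6  0.49 0.61] [0.027 0.027 0.026]
{'lean': np.float64(0.4725), 'az': np.float64(0.3012), 'yaw': np.float64(0.2767), 'face': array([ 0.5442, -0.2083,  0.1113]), 'F': array([ 2.69,  1.19, -8.47]), 'M': array([-0.177,  0.686,  0.019])}
x ['10:170', '12:176', '14:180', '16:182', '18:184', '20:185', '22:185', '24:185', '26:184', '28:181', '30:175', '32:166', '34:160', '36:161', '38:156', '40:140', '42:115', '44:83', '46:56', '48:33', '50:19']
y- ['-46:31', '-44:22', '-42:21', '-40:41', '-38:72', '-36:110', '-34:141', '-32:159', '-30:166', '-28:165', '-26:168', '-24:175', '-22:181', '-20:185', '-18:186', '-16:185', '-14:185']
y+ ['12:186', '14:186', '16:186', '18:185', '20:179', '22:169', '24:159', '26:159', '28:164', '30:165', '32:160', '34:145', '36:116', '38:78', '40:43', '42:24', '44:17']
```

View pics/fin.png

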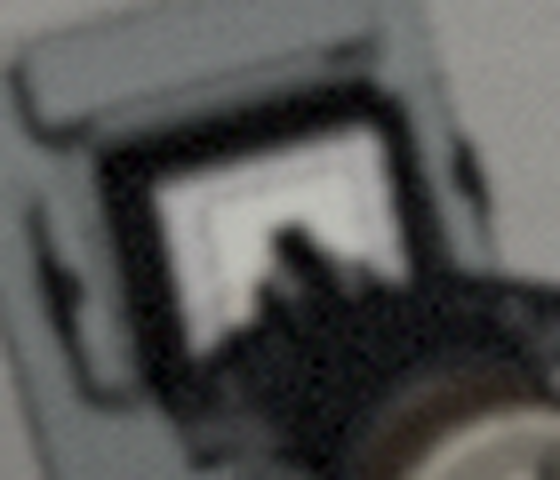

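The picture shows the tile square on the window: tile upper edge ~(205,200)–(345,165), window upper edge (155,185)–(375,130). Numerically, the upper margin is about 9–10 mm against 9 wanted, and the lateral offset is under 1 mm. Pressing at about 9 N, the pressure is centred within 1 mm along the slope and about 10 mm sideways. Handing in.

```bash
python3 -c "
from h import *
print(lean()); print(bot.job_done())"
```

```text
{'lean': np.float64(0.4725), 'az': np.float64(0.3012), 'yaw': np.float64(0.2767), 'face': array([ 0.5442, -0.2083,  0.1113]), 'F': array([ 1.9 ,  1.33, -7.56]), 'M': array([-0.174,  0.733, -0.003])}
the job is handed in; nothing more can be done
None
```

The job is handed in (no verdict came back): I tipped the lid, lifted it off and laid it flat the right way up on the bench, and the arm is holding the tile centred and square on the meter window at about 9 N.

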